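# Rock a tight plug-in relay out of its socket and hold it just clear

### The arm

A 7-joint arm with a two-finger parallel gripper is mounted at the origin on the work surface. World frame = base frame: x ahead of the robot, y to its left, z up, the work surface at z = 0. Lengths are in m, angles in rad, forces in N, time in s.
With the tool pointing down it reaches from about 0.425 to 0.925 m from the base axis. Payload 6.8 kg.
Tool frame: the origin (TCP) lies on the centre line of the jaws, within the pads' length; the fingertips stand 17 mm ahead of it and the grasp point (between the pads) lies 2 mm behind it; z points along the fingers, x is the direction in which the jaws open and shut, and the axes are right-handed (so a half turn about z gives the same grasp; the last joint's range is limited). The gripper opens to 85 mm and grips with 20 to 120 N. Pads are 22 mm wide; open, the fingers measure 114 mm over their backs; the gripper's body (76 mm by 85 mm) begins 54 mm behind the grasp point. The pads swing forward as they close: fully open they stand 13 mm farther back than shut.
Start: joints at [-1.26, 0.477, 0.022, 1.555, -0.011, 1.109, -0.083], TCP at [0.274, 0.617, 0.209] pointing down, gripper open.
Joint ranges: [-2.96, 2.96], [-0.34, 2.1], [-1.41, 1.46], [0.24, 2.44], [-1.37, 4.51], [0.17, 1.92], [-2.96, 2.96]. Speed limits (rad/s): [2.39, 2.39, 3.14, 3.14, 3.14, 3.14, 3.14].

### API

Orientations are given as a rotation vector (axis times angle).
In Python, from bench import r gives the robot as it stands.
- The arm moves only by the tool arm_command, never from a script. Its argument "increments" is a list of rows, each a list of 3 entries, a list of its own where there are three numbers: the shift along the world's x, y, z in m, then the turn, a rotation vector about the world's x, y, z in rad, then the opening in per cent of the stroke, from 0 (shut) to 100 (fully open). A call has 1 to 10 rows; each row is the pose to reach, as a shift and turn from the pose commanded when the call began; what a row does not reach only later rows make up. A row lasts 1/10 s, in which the tool goes at most 50 mm and 8.59 degrees, less where a joint would pass 70% of its speed; a pose out of reach is approached as far as the arm can. A call with a gripper value outside its range is refused whole. The fingers move at their own pace and stop on an object; "newtons" is the grip in N (left out, the last holds). Time passes only in rows, so rows that repeat a pose let the fingers close. It gives the time, the measured TCP pose, the force and the opening at its end, in the units of the state.
- r.get_obs(): the state, without advancing time (a new reading comes with each control period).
- r.grab_frame(name): name is "scene" or "top"; returns the picture (420x560x3 uint8, blue, green, red); there is no depth.
- r.camera_model(name): a dict with "camera_matrix" (3x3 intrinsics, pixels), "camera_from_world" (4x4, takes a point from world to camera coordinates). Camera axes: x right, y down, z forward; pixel columns grow to the right and rows downward; lengths in m; the calibration is good to about 2 mm. A picture is of the moment at which its call begins. camera_model takes no time and is no camera call.
- r.hand_in(): hands the job in, once; it reports no verdict.
The state is a dict: "clock": time; "joints": joint angles; "qvel": joint speeds; "tau": joint torques, N m; "tcp_pos": TCP position; "orientation": TCP orientation; "contact_force": force on the tool from outside, world axes, zero at the start; "moment": the same for the moment, N m; "grip_width": finger opening in m.
Only numpy, scipy, OpenCV 4.12 (cv2) and the standard library are available. Lean on these libraries where they do the work, as an engineer would, in place of code of your own. Each camera call takes 0.05 s, during which the arm holds its last target. There are 200 camera calls.

### The job

On the control board clamped in the board holder, pull out the taller of the two plug-in relays, the plain one without a dial: its blades sit tight and the holder only stands on the bench, so grip it by the end faces that are free and rock it gently from side to side, coming up a little with each rock, until it frees, without lifting, tipping or shoving the holder or levering the relay right over. Finish with the gripper still holding the relay upright and still, just clear above its own socket so that its blades can be looked at. Leave the low relay with the dial plugged in and everything else on the bench where it is.

Things in the scene. Friction and masses are not known exactly. Their poses are not given: they have to be found in the camera images.
- relay: the tall plain relay to pull out: a dark grey box 30 (x) x 36 (y) x 55 (z) mm, flat top, about 0.12 kg. Origin: centre of the housing's underside, z up. Seated, the underside lies on its socket and the origin is 62 mm above the bench. The other relay stands beside it along x; its end faces, 30 mm wide, facing +y and -y, are free to grip. It rocks about its x axis (top swinging to +y and -y)
- relay_tips (a point): the middle of the tall relay's four blade tips, 13 mm below the underside of its housing. Brass blades at x = +-7, y = +-12 mm of the relay's frame, each 2.4 mm thick in x and 6.4 mm wide in y. Turned about the relay's base, they have play in the slots for about 12 degrees of rocking either way about x, hardly any about y
- relay_grip (a point): point inside the tall relay on its z axis, 40 mm above its underside: a good height to grip
- timer: the low relay with a dial, to stay plugged in: same plug and 30 x 36 mm plan, but 36 mm high with a round black dial 22 mm across and 7 mm high on top (top about 107 mm above the bench). Origin and axes as for the tall relay. It sits in the other socket; which socket holds which relay varies
- holder: board holder, standing loose on four rubber feet, 1.5 kg with the board: two steel cross feet, two rods along x, two red jaws, a knob at +x, green control board (166 x 104 mm, top at 42 mm). Overall 251 (x) x 150 (y) mm. Origin: on the bench under its centre, z up; the relays' axes are parallel to its axes. Apart from the relays nothing on it is higher than the sockets
- socket_a (a point): centre of the top face of the socket at the holder's -x side (x = -32 mm in its frame), 62 mm above the bench; 38 (x) x 46 (y) x 20 (z) mm, dark plastic. Friction of a sprung contact holds each blade with about 6.5 N either way (varies by 15 per cent), 26 N for all four: more than the holder weighs, so a straight pull lifts the holder
- socket_b (a point): the same for the socket at the holder's +x side (x = +32 mm in its frame). When a relay rocks about its base, the blades on one side slide up while the others slide down or stay, so the pull on the holder nearly cancels. A blade leaves its contact when its tip has risen 9.5 mm, and the socket when it has risen 13 mm
- spool_big: bystander: solder spool with blue flanges, 64 mm across, 60 mm high, standing on its flange; origin under its centre
- spool_small: bystander: solder spool with green flanges, 52 mm across, 45 mm high; origin under its centre
- flux: bystander: white bottle, 44 mm across, 105 mm high; origin under its centre
- driver: bystander: screwdriver 150 mm long lying beside the holder, at its +y side
- tweezers: bystander: steel tweezers 135 mm long lying beside the holder, at its -y side
- cutters: bystander: side cutters with black handles, 120 mm long, lying flat
- tray: bystander: low grey compartment tray, 120 x 90 x 22 mm
Not all that is in view belongs to the job. Leave any orange look-alike of the relay alone. Leave any orange look-alike of the timer alone.

How it is judged:
On the way, in this order (a step that is already met when the one before it is completed fails the run):
1. the tall relay is rocked over by at least 3 degrees while still in its socket (angle between relay's own z axis and vertical above 0.05 rad and z of relay in the frame of holder below 0.071 m), for 0.02 s.
2. it is rocked back through upright, still in its socket (angle between relay's own z axis and vertical below 0.03 rad and z of relay in the frame of holder below 0.071 m), for 0.02 s.
3. it is rocked over again by at least 3 degrees, still in its socket (all of step 1), for 0.02 s.
4. its blades are out of the socket (z of relay in the frame of holder above 0.0765 m and contact force between relay and holder below 0.1 N), for 0.1 s.
At the end, for the whole second after the job is handed in: The relay hangs still in the fingers alone, upright within 9 degrees, within 20 mm of its socket's axis, blade tips 1.5 to 35 mm above the socket; the low relay is still plugged in (within 3.5 mm); the holder stands flat, within 30 mm of its start (all of step 4 and z of relay in the frame of holder below 0.11 m and (horizontal distance between relay and socket_a below 0.02 m or horizontal distance between relay and socket_b below 0.02 m) and angle between relay's own z axis and vertical below 0.16 rad and linear speed of relay below 0.02 m/s and angular speed of relay below 0.2 rad/s and contact force between relay and the fingers above 2 N and contact force between relay and timer below 0.1 N and z of timer in the frame of holder between 0.058 and 0.0655 m and height (world z) of holder below 0.006 m and angle between holder's own z axis and vertical below 0.06 rad and distance of holder from where it was at the start of the episode below 0.03 m); the arm keeps its last pose, push and grip.
It fails at once if the board holder is lifted by more than 6 mm, tipped by more than 3.5 degrees or shoved by more than 30 mm (not (height (world z) of holder below 0.006 m and angle between holder's own z axis and vertical below 0.06 rad and distance of holder from where it was at the start of the episode below 0.03 m)).
It fails at once if the relay is levered over by more than 22 degrees (angle between relay's own z axis and vertical above 0.38 rad).
It fails at once if the low relay with the dial is pulled up out of its seat by more than 3.5 mm (not (z of timer in the frame of holder between 0.058 and 0.0655 m)).
It fails at once if another thing on the bench is moved by more than 30 mm (distance of any of spool_big, spool_small, flux, driver, tweezers, cutters, tray from where it was at the start of the episode above 0.03 m).
It also fails if it takes over 40 s, if anything falls off the work surface, if the arm or the gripper's body presses on something with over 40 N, if the wrist force passes 120 N, or if a joint passes its speed limit or range.

## Working session

There is one attempt and no reset: what is moved stays moved. The work goes in short steps, Python scripts to look and compute and a tool call to move; the robot and the scene stay as the last step left them, time stands still between calls to the robot, and variables do not carry over. Pictures are saved under pics/ and viewed, about 8 in all and at most 12, crops included, and the job is handed in when it is done.

Besides the shell and the picture viewer there is one more tool, called after "Request:" in YAML: its name, and indented under it one key for each argument. arm_command: Moves the arm, as the interface text tells. Its arguments: {"type":"object","properties":{"increments":{"type":"array","items":{"type":"array"}},"newtons":{"type":"number"}},"required":["increments"]}

```bash
mkdir -p pics; python3 - <<'E'
from bench import r
import cv2,numpy as np
for n in("scene","top"):
    f=r.grab_frame(n); cv2.imwrite(f"pics/{n}0.png",f)
    m=r.camera_model(n); print(n,np.round(m["camera_matrix"],1).tolist(),np.round(m["camera_from_world"],4).tolist())
print({k:np.round(v,3).tolist() for k,v in r.get_obs().items()})
E
```

```text
scene [[490.9, 0.0, 279.3], [0.0, 490.9, 211.1], [0.0, 0.0, 1.0]] [[-0.8409, 0.5409, 0.0164, 0.4346], [0.4359, 0.695, -0.5718, -0.1733], [-0.3207, -0.4737, -0.8202, 1.7863], [0.0, 0.0, 0.0, 1.0]]
top [[511.8, 0.0, 277.5], [0.0, 511.8, 206.3], [0.0, 0.0, 1.0]] [[-0.0397, -0.9992, 0.0009, -0.0124], [-0.9763, 0.0386, -0.2131, 0.523], [0.2129, -0.0094, -0.977, 1.3684], [0.0, 0.0, 0.0, 1.0]]
{'clock': 0.1, 'joints': [-1.26, 0.478, 0.022, 1.556, -0.011, 1.109, -0.083], 'qvel': [0.001, -0.003, -0.001, -0.001, -0.001, 0.002, -0.0], 'tau': [0.005, -59.777, 1.614, -28.196, 0.013, 0.005, 0.0], 'tcp_pos': [0.274, 0.616, 0.208], 'orientation': [2.634, 1.711, -0.002], 'contact_force': [0.632, -0.266, 0.526], 'moment': [-0.011, 0.015, -0.004], 'grip_width': 0.085}
```

View pics/scene0.png

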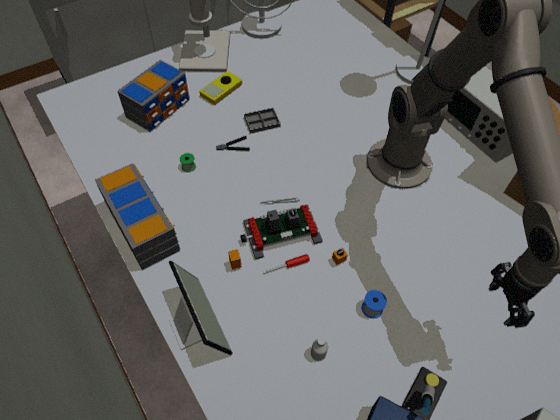

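View pics/top0.png

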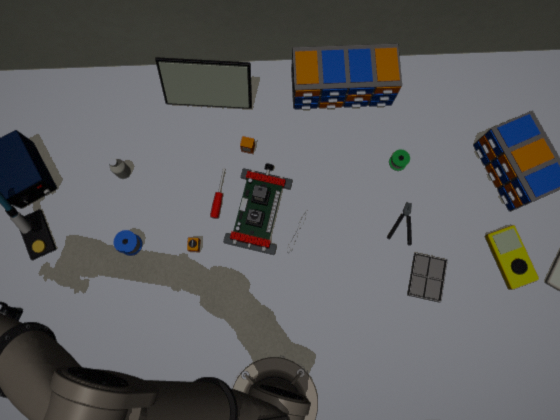

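The scene and top pictures show the holder near top pixel (258,208) and scene pixel (283,226). I'll enlarge both.

```bash
python3 - <<'E'
import cv2,numpy as np
a=cv2.imread("pics/top0.png")[155:260,205:315]; b=cv2.imread("pics/scene0.png")[190:275,230:340]
f=lambda i,s:cv2.resize(cv2.convertScaleAbs(i,alpha=1.8,beta=15),None,fx=s,fy=s,interpolation=cv2.INTER_CUBIC)
cv2.imwrite("pics/topc.png",f(a,5.5)); cv2.imwrite("pics/scenec.png",f(b,7))
E
```

```text
(no output)
```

View pics/topc.png

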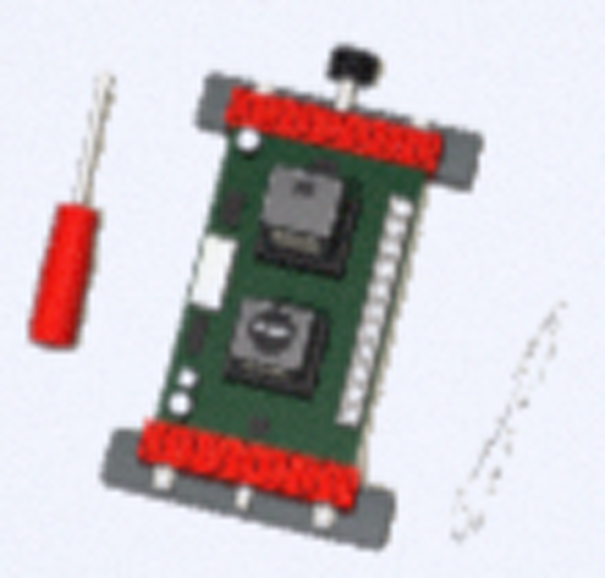

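View pics/scenec.png

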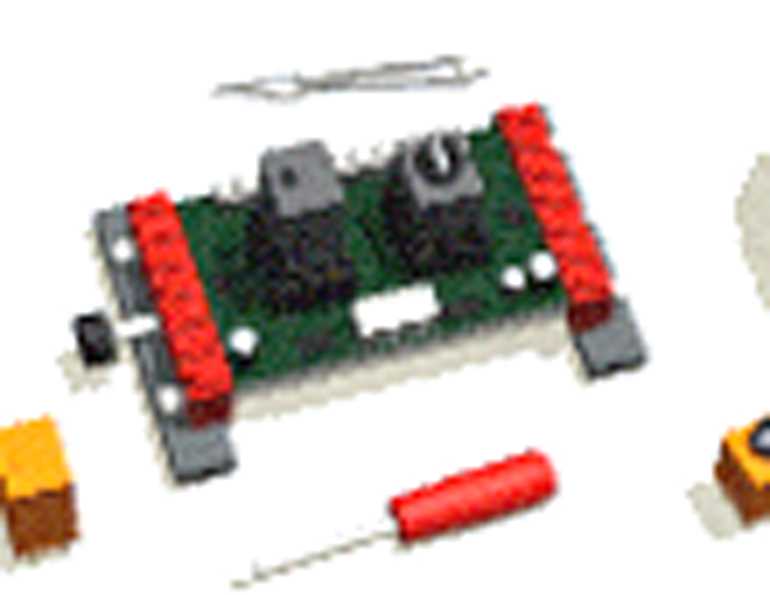

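The tall relay is at the knob (+x) end, so in socket_b. Its top face centre is at crop pixel (304,201) in the top view and (302,178) in the scene view. The dial is at (270,331) and (438,158). Next I'll triangulate.

```bash
cat > h.py <<'E'
from bench import r
import cv2,numpy as np
M={n:r.camera_model(n) for n in("scene","top")}
def P(n):return np.array(M[n]["camera_matrix"])@np.array(M[n]["camera_from_world"])[:3]
def T(p):return (np.array(p)+.5)/5.5-.5+[205,155]
def S(p):return (np.array(p)+.5)/7-.5+[230,190]
def tri(s,t):
    X=cv2.triangulatePoints(P("scene"),P("top"),S(s).reshape(2,1),T(t).reshape(2,1))[:,0];return X[:3]/X[3]
def plane(n,px,z):
    p=P(n);H=np.c_[p[:,0],p[:,1],p[:,2]*z+p[:,3]];v=np.linalg.solve(H,[*px,1]);return v[:2]/v[2]
E
python3 - <<'E'
from h import *
print("relay top",tri((302,178),(304,201)),plane("top",T((304,201)),.117),plane("scene",S((302,178)),.117))
print("dial",tri((438,158),(270,331)),plane("top",T((270,331)),.107),plane("scene",S((438,158)),.107))
y=lambda a,b:np.degrees(np.arctan2(*(a-b)[::-1]))
pt=lambda p,z=.012:plane("top",T(p),z)
# feet, holder x axis: from low foot to knob foot
print("yaw feet",y(pt((340,130)),pt((249,489))))
print("foot +x edge",y(pt((207,73)),pt((482,132)))-90, y(pt((105,480)),pt((385,548)))-90)
print("knob",y(plane("top",T((355,67)),.03),pt((249,489),.03)))
ps=lambda p,z=.012:plane("scene",S(p),z)
R=plane("top",T((304,201)),.117);D=plane("top",T((270,331)),.107);print("yaw relays",y(R,D),np.linalg.norm(R-D))
Rs=plane("scene",S((302,178)),.117);Ds=plane("scene",S((438,158)),.107);print(y(Rs,Ds),np.linalg.norm(Rs-Ds))
for c in[(272,165),(348,180),(333,237),(262,222)]:print(plane("top",T(c),.117))
E
```

```text
relay top [0.55260171 0.01363139 0.11426552] [0.55235263 0.01313911] [0.55320451 0.01572981]
dial [0.49127246 0.03182299 0.10439576] [0.49046791 0.03199838] [0.49262848 0.03294721]
yaw feet -15.772747625995352
foot +x edge -14.805268167199714 -15.95489643229564
knob -15.649188385367937
yaw relays -16.948509200483812 0.0646946024537253
-15.866624312079177 0.06297534206150986
[0.57107889 0.02817411]
[ 0.5620571  -0.00865642]
[ 5.33788334e-01 -3.55743511e-04]
[0.54264179 0.03389079]
```

Request:
arm_command:
  increments:
    - [[0.279,-0.603,0.0],[0,0,0.143],100]
    - [[0.279,-0.603,0.0],[0,0,0.143],100]
    - [[0.279,-0.603,0.0],[0,0,0.143],100]
    - [[0.279,-0.603,0.0],[0,0,0.143],100]
    - [[0.279,-0.603,0.0],[0,0,0.143],100]
    - [[0.279,-0.603,0.0],[0,0,0.143],100]
    - [[0.279,-0.603,0.0],[0,0,0.143],100]
    - [[0.279,-0.603,0.0],[0,0,0.143],100]
    - [[0.279,-0.603,0.0],[0,0,0.143],100]
    - [[0.279,-0.603,0.0],[0,0,0.143],100]
  newtons: 30

```text
clock: 1.1
tcp_pos: [0.4847, 0.1609, 0.209]
orientation: [-2.505, -1.895, 0.0]
contact_force: [1.1, -0.4, -0.1]
grip_width: 0.0855
```

Request:
arm_command:
  increments:
    - [[0.068,-0.147,0.0],[0,0,0],100]
    - [[0.068,-0.147,0.0],[0,0,0],100]
    - [[0.068,-0.147,0.0],[0,0,0],100]
    - [[0.068,-0.147,0.0],[0,0,0],100]
    - [[0.068,-0.147,0.0],[0,0,0],100]

```text
clock: 1.6
tcp_pos: [0.5527, 0.0132, 0.2088]
orientation: [2.51, 1.888, -0.001]
contact_force: [-0.3, 0.8, -0.0]
grip_width: 0.0857
```

```bash
python3 - <<'E'
from h import *
f=r.grab_frame("scene")[190-30:275,230:340]; cv2.imwrite("pics/s1.png",cv2.resize(cv2.convertScaleAbs(f,alpha=1.8,beta=15),None,fx=5,fy=5,interpolation=cv2.INTER_CUBIC))
o=r.get_obs();print(o["tcp_pos"],o["orientation"],o["joints"])
E
```

```text
[0.55210212 0.01584048 0.20868334] [-2.50650147e+00 -1.89263990e+00  1.10194155e-03] [-0.37953475  0.27990681  0.28974702  1.86739495 -0.09380668  1.00839648
  1.24323192]
```

View pics/s1.png

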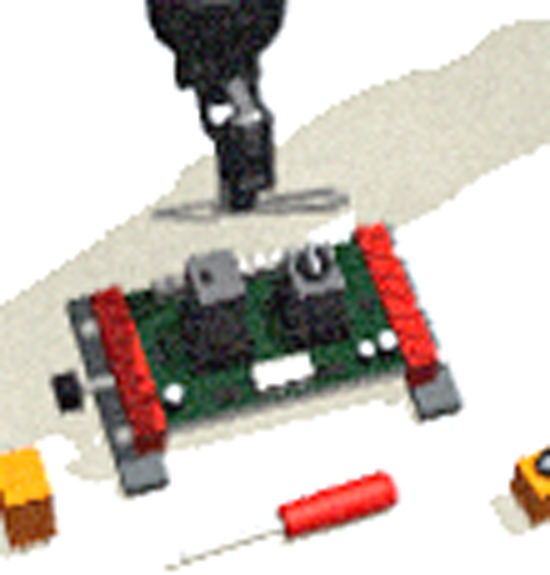

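The gripper hangs over the relay, fingers clear. The measured TCP is within noise of the target, so I'll go down and grip.

Request:
arm_command:
  increments:
    - [[0,0,-0.03],[0,0,0],100]
    - [[0,0,-0.06],[0,0,0],100]
    - [[0,0,-0.085],[0,0,0],100]
    - [[0,0,-0.1],[0,0,0],80]
    - [[0,0,-0.108],[0,0,0],60]
    - [[0,0,-0.108],[0,0,0],45]
    - [[0,0,-0.108],[0,0,0],35]
    - [[0,0,-0.108],[0,0,0],20]
    - [[0,0,-0.108],[0,0,0],10]
    - [[0,0,-0.108],[0,0,0],10]
  newtons: 50

```text
clock: 2.65
tcp_pos: [0.5528, 0.0159, 0.1017]
orientation: [2.506, 1.895, 0.002]
contact_force: [-0.1, 0.2, -0.6]
grip_width: 0.0087
```

```bash
python3 - <<'E'
from h import *
F=[r.grab_frame(n) for n in("scene","top")]
c=[cv2.resize(cv2.convertScaleAbs(f,alpha=2,beta=15),None,fx=4,fy=4,interpolation=cv2.INTER_CUBIC) for f in(F[0][175:275,235:335],F[1][155:255,210:310])]
cv2.imwrite("pics/g1.png",np.hstack(c))
for _ in range(1):o=r.get_obs();print({k:np.round(o[k],4).tolist() for k in("tcp_pos","orientation","contact_force","moment","grip_width")})
E
```

```text
{'tcp_pos': [0.5526, 0.0159, 0.1014], 'orientation': [2.5057, 1.8947, 0.0009], 'contact_force': [0.3575, -0.1758, 0.5169], 'moment': [-0.0438, 0.0209, 0.0565], 'grip_width': 0.0087}
```

View pics/g1.png

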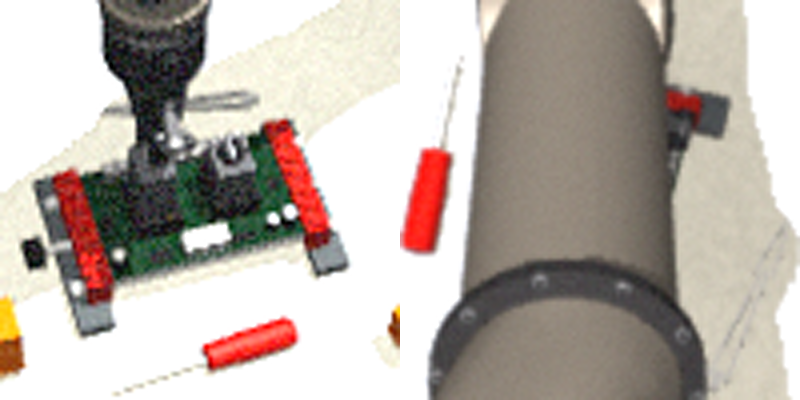

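The grip closed to 8.7 mm, so the pads missed the relay. I'll check where the fingers really are compared with the projected TCP.

```bash
python3 - <<'E'
from h import *
f=r.grab_frame("scene")[170:250,235:320]
k=8
c=cv2.resize(cv2.convertScaleAbs(f,alpha=2.6,beta=30),None,fx=k,fy=k,interpolation=cv2.INTER_CUBIC)
def pr(X):
    q=P("scene")@[*X,1];return q[:2]/q[2]
t=r.get_obs()["tcp_pos"]; print(t, r.get_obs()["grip_width"])
for X,col in((t,(0,0,255)),(t-[0,0,.017],(0,255,255)),((.5527,.014,.117),(255,0,255))):
    u=(pr(X)-[235,170]+.5)*k-.5; print(pr(X),u); cv2.circle(c,tuple(int(v) for v in u),4,col,1)
cv2.imwrite("pics/g2.png",c)
E
```

```text
[0.55258783 0.01586661 0.10133095] 0.008763715564557566
[272.87911993 217.8074387 ] [306.53295945 385.9595096 ]
[272.84824299 220.8608372 ] [306.28594388 410.38669764]
[272.55190631 214.53402437] [303.9152505  359.77219492]
```

View pics/g2.png

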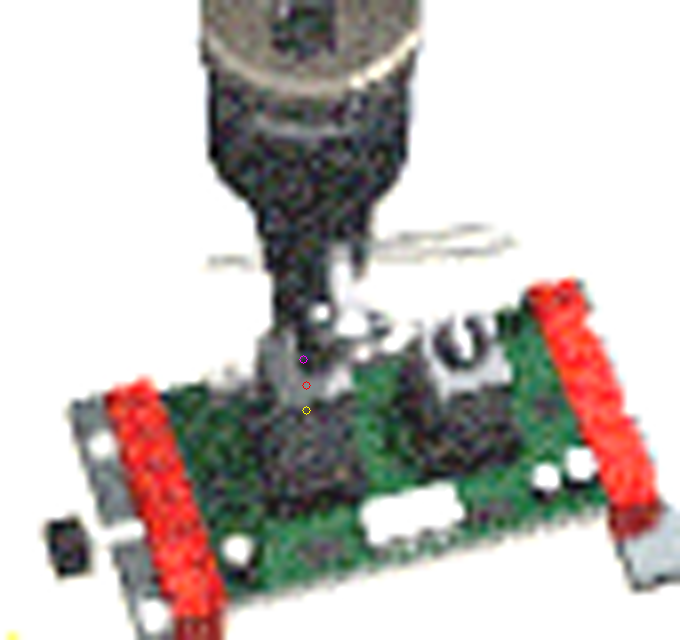

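The fingers seem to sit about 8 px above where the TCP projects. I'll check that against the first picture, where the open gripper stands free.

```bash
python3 - <<'E'
from h import *
k=7;x0,y0=470,240
c=cv2.resize(cv2.convertScaleAbs(cv2.imread("pics/scene0.png")[y0:y0+105,x0:x0+90],alpha=2.6,beta=30),None,fx=k,fy=k,interpolation=cv2.INTER_CUBIC)
def pr(X):
    q=P("scene")@[*X,1];return q[:2]/q[2]
t=np.array([.274,.6165,.209]);a=np.radians(66);d=np.array([np.cos(a),np.sin(a),0])
for X,col in((t,(0,0,255)),(t+d*.0425-[0,0,.004],(0,255,255)),(t-d*.0425-[0,0,.004],(0,255,0)),(t+[0,0,.056],(255,0,255))):
    u=(pr(X)-[x0,y0]+.5)*k-.5; print(pr(X),u); cv2.circle(c,tuple(int(v) for v in u),5,col,2)
cv2.imwrite("pics/g3.png",c[:600])
E
```

```text
[494.3888709  312.53548652] [173.72209631 510.74840566]
[500.63485409 329.14083292] [217.44397866 626.98583041]
[487.21055767 297.81201178] [123.47390366 407.68408247]
[503.07703779 303.23196118] [234.53926452 445.62372828]
```

View pics/g3.png

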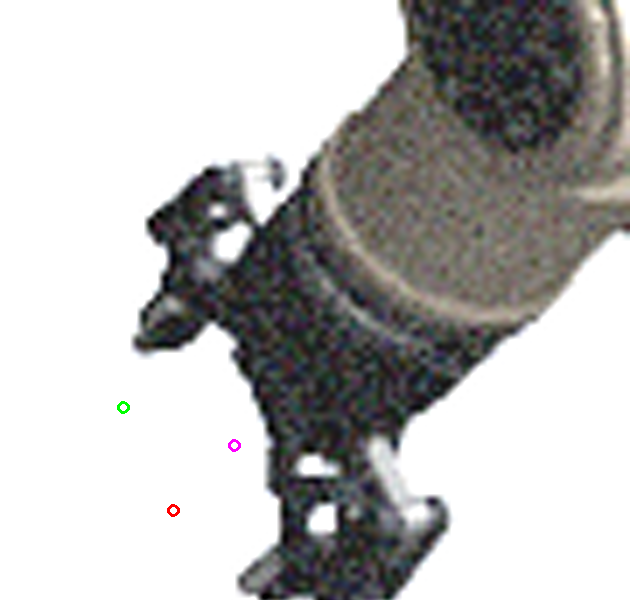

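The drawn projections confirm it. The real tips, at (140,345) and about (245,590), sit about 30 mm behind the predicted ones at (123,407) and (217,627), along the tool axis. The fingers therefore closed just above the relay's top. I'll raise, open, and come down in small steps while watching the force.

Request:
arm_command:
  increments:
    - [[0,0,0.02],[0,0,0],10]
    - [[0,0,0.04],[0,0,0],40]
    - [[0,0,0.04],[0,0,0],100]
    - [[0,0,0.04],[0,0,0],100]
    - [[0,0,0.04],[0,0,0],100]
    - [[0,0,0.04],[0,0,0],100]

```text
clock: 3.4
tcp_pos: [0.5518, 0.0158, 0.1403]
orientation: [-2.505, -1.895, 0.002]
contact_force: [-1.1, 0.5, -0.4]
grip_width: 0.0802
```

Request:
arm_command:
  increments:
    - [[0,0,-0.02],[0,0,0],100]
    - [[0,0,-0.03],[0,0,0],100]
    - [[0,0,-0.035],[0,0,0],100]
    - [[0,0,-0.04],[0,0,0],100]
    - [[0,0,-0.045],[0,0,0],100]
    - [[0,0,-0.045],[0,0,0],100]

```text
clock: 4.0
tcp_pos: [0.5522, 0.0159, 0.0957]
orientation: [-2.505, -1.895, 0.001]
contact_force: [-0.2, -0.3, -0.3]
grip_width: 0.0855
```

```bash
python3 - <<'E'
from h import *
f=r.grab_frame("scene")[170:250,235:320]
c=cv2.resize(cv2.convertScaleAbs(f,alpha=2.6,beta=30),None,fx=7,fy=7,interpolation=cv2.INTER_CUBIC)
cv2.imwrite("pics/g4.png",c)
o=r.get_obs();print(o["tcp_pos"],o["grip_width"],o["contact_force"],o["joints"])
E
```

```text
[0.55243444 0.01587023 0.09603363] 0.08513146905454488 [-0.00368161  0.51834573 -0.84997575] [-0.34680584  0.42380221  0.25889136  1.96542216 -0.15166563  0.7708955
  1.29418459]
```

View pics/g4.png

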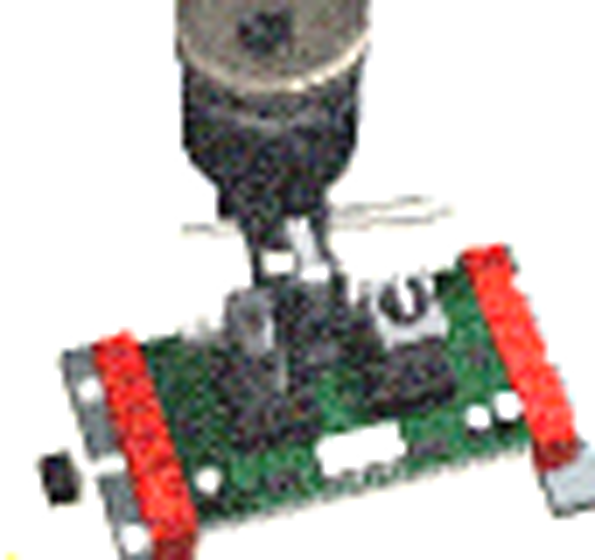

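The near finger now shows at about (312,320), with no contact force. The relay's dark side face hides the tip, so a difference against the first picture should outline the gripper.

```bash
python3 - <<'E'
from h import *
F=np.mean([r.grab_frame("scene").astype(float) for _ in range(6)],0); np.save("cur.npy",F)
s=np.s_[180:240,245:302]; k=7
A=np.clip(255*(F/140).clip(0,1)**.5,0,255)[s]
D=cv2.GaussianBlur(np.abs(F-cv2.imread("pics/scene0.png")),(0,0),.6).max(2)[s]; D=np.dstack([np.clip(D*5,0,255)]*3)
c=[cv2.resize(x.astype(np.uint8),None,fx=k,fy=k,interpolation=cv2.INTER_CUBIC) for x in(A,D)]
o=r.get_obs();t=o["tcp_pos"]
def pr(X):
    q=P("scene")@[*X,1];return q[:2]/q[2]
a=np.radians(74.2);d=np.array([np.cos(a),np.sin(a),0]);e=np.array([d[1],-d[0],0])
for z in(.004,-.026):
  q=[t+d*.0425*1.0+e*w-[0,0,z] for w in(-.011,.011)]
  for X in q:
    u=(pr(X)-[245,180]+.5)*k-.5;print(z,u)
    for i in c:cv2.circle(i,tuple(int(v) for v in u),3,(0,0,255) if z>0 else (0,255,255),-1)
cv2.imwrite("pics/g5.png",np.hstack(c))
E
```

```text
0.004 [249.62531074 350.56157593]
0.004 [201.45733716 362.50073348]
-0.026 [250.87602564 312.88588482]
-0.026 [201.90839523 324.92321616]
```

View pics/g5.png

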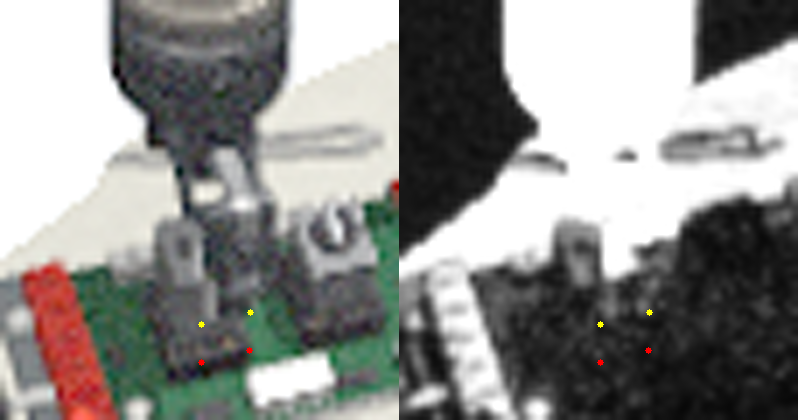

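The difference shows the near finger at columns 205–270 with its tip near row 297. That is well above the predicted (225,356) and slightly towards the timer, so the real tips are about 35–45 mm higher than the nominal TCP figures give. I'll go lower in small force-watched steps, shifting 4 mm along the holder's +x.

Request:
arm_command:
  increments:
    - [[0.004,-0.001,-0.006],[0,0,0],100]
    - [[0.004,-0.001,-0.012],[0,0,0],100]
    - [[0.004,-0.001,-0.018],[0,0,0],100]
    - [[0.004,-0.001,-0.018],[0,0,0],100]

```text
clock: 4.75
tcp_pos: [0.5555, 0.0148, 0.0768]
orientation: [-2.505, -1.894, 0.003]
contact_force: [0.4, 0.6, 0.6]
grip_width: 0.0853
```

Request:
arm_command:
  increments:
    - [[0,0,-0.006],[0,0,0],100]
    - [[0,0,-0.012],[0,0,0],100]
    - [[0,0,-0.017],[0,0,0],100]
    - [[0,0,-0.017],[0,0,0],100]

```text
clock: 5.15
tcp_pos: [0.5558, 0.0149, 0.0602]
orientation: [-2.505, -1.895, 0.002]
contact_force: [0.6, 0.1, 0.0]
grip_width: 0.0853
```

```bash
python3 - <<'E'
from h import *
o=r.get_obs();print({k:np.round(o[k],4).tolist() for k in("clock","tcp_pos","contact_force","moment","grip_width")})
F=np.mean([r.grab_frame("scene").astype(float) for _ in range(5)],0); np.save("cur2.npy",F)
A=np.clip(255*(F/140).clip(0,1)**.5,0,255)[180:240,245:302]
cv2.imwrite("pics/g6.png",cv2.resize(A.astype(np.uint8),None,fx=10,fy=10,interpolation=cv2.INTER_CUBIC))
E
```

```text
{'clock': 5.15, 'tcp_pos': [0.5558, 0.0149, 0.0602], 'contact_force': [0.635, 0.0815, 0.0452], 'moment': [0.005, 0.0101, -0.0196], 'grip_width': 0.0853}
```

View pics/g6.png

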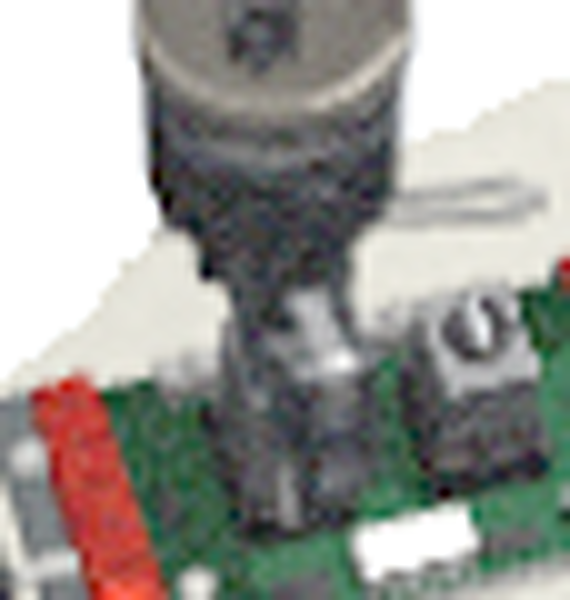

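The near finger is now clearly in front of the relay's end face, at columns 300–360. That is still about 4 mm towards the timer. I'll shift 4 mm more and close gently, watching the width and side force.

Request:
arm_command:
  increments:
    - [[0.004,-0.001,0],[0,0,0],70]
    - [[0.004,-0.001,0],[0,0,0],60]
    - [[0.004,-0.001,0],[0,0,0],52]
    - [[0.004,-0.001,0],[0,0,0],48]
    - [[0.004,-0.001,0],[0,0,0],44]
    - [[0.004,-0.001,0],[0,0,0],40]
    - [[0.004,-0.001,0],[0,0,0],36]
    - [[0.004,-0.001,0],[0,0,0],36]
  newtons: 20

```text
clock: 6.2
tcp_pos: [0.5604, 0.0139, 0.0611]
orientation: [-2.506, -1.895, 0.0]
contact_force: [-1.1, -0.8, 1.1]
grip_width: 0.0355
```

```bash
cat > obs.py <<'E'
from h import *
o=r.get_obs();d=np.array([.272,.962,0]);e=np.array([.962,-.272,0])
print({k:np.round(o[k],4).tolist() for k in("clock","tcp_pos","orientation","grip_width")})
for k in("contact_force","moment"):print(k,"ex %.2f dy %.2f z %.2f"%(o[k]@e,o[k]@d,o[k][2]))
E
python3 obs.py
```

```text
{'clock': 6.2, 'tcp_pos': [0.5604, 0.0139, 0.0611], 'orientation': [-2.5057, -1.8949, 0.0002], 'grip_width': 0.0355}
contact_force ex -0.85 dy -1.12 z 1.06
moment ex -0.09 dy 0.14 z 0.02
```

The grip closed at 35.5 mm with almost no side force, so the relay is held and centred. I'll firm up the grip and try a small rock about the holder's x axis, to see from the forces where the pivot lies relative to the TCP.

Request:
arm_command:
  increments:
    - [[0,0,0],[0,0,0],30]
    - [[0,0,0],[0,0,0],30]
    - [[0,0,0],[0.019,-0.005,0],30]
    - [[0,0,0],[0.038,-0.011,0],30]
    - [[0,0,0],[0.038,-0.011,0],30]
  newtons: 80

```text
clock: 6.7
tcp_pos: [0.5605, 0.0138, 0.0618]
orientation: [-2.487, -1.879, -0.051]
contact_force: [-3.1, -0.6, 9.3]
grip_width: 0.0347
```

```bash
python3 obs.py
```

```text
{'clock': 6.7, 'tcp_pos': [0.5605, 0.0138, 0.0618], 'orientation': [-2.4867, -1.8789, -0.051], 'grip_width': 0.0347}
contact_force ex -2.77 dy -1.43 z 9.28
moment ex -0.33 dy 0.76 z 0.07
```

The side force stays near zero and the moment is 0.33 N·m, which matches the blade friction couple (4 × 6.5 N × 12 mm). So the base pivot is about at the TCP. The 9 N press is the housing edge on the socket, so I need to lift about 16–18 mm per radian. Rocking on to about 8°:

Request:
arm_command:
  increments:
    - [[0,0,0.0008],[0.024,-0.007,0],30]
    - [[0,0,0.0013],[0.048,-0.013,0],30]
    - [[0,0,0.0018],[0.072,-0.02,0],30]
    - [[0,0,0.0023],[0.096,-0.027,0],30]
    - [[0,0,0.0023],[0.096,-0.027,0],30]

```text
clock: 7.2
tcp_pos: [0.5604, 0.0135, 0.0634]
orientation: [-2.436, -1.84, -0.171]
contact_force: [-0.6, -0.3, 3.1]
grip_width: 0.0348
```

```bash
cat >> obs.py <<'E'
R=cv2.Rodrigues(o["orientation"])[0];z=-R[:,2];print("tilt about holder x %.3f, y %.3f"%(-z@d,z@e))
E
python3 obs.py
```

```text
{'clock': 7.2, 'tcp_pos': [0.5604, 0.0135, 0.0634], 'orientation': [-2.4359, -1.8395, -0.1707], 'grip_width': 0.0348}
contact_force ex -0.51 dy -0.42 z 3.11
moment ex -0.27 dy 0.30 z 0.08
tilt about holder x 0.140, y -0.000
```

Request:
arm_command:
  increments:
    - [[0,0,0.0002],[-0.034,0.0095,0],30]
    - [[0,0,0.0005],[-0.067,0.019,0],30]
    - [[0,0,0.0007],[-0.101,0.0285,0],30]
    - [[0,0,0.001],[-0.135,0.038,0],30]
    - [[0,0,0.0012],[-0.168,0.0475,0],30]
    - [[0,0,0.0015],[-0.202,0.057,0],30]
    - [[0,0,0.0017],[-0.236,0.0665,0],30]
    - [[0,0,0.002],[-0.27,0.076,0],30]
    - [[0,0,0.002],[-0.27,0.076,0],30]

```text
clock: 8.1
tcp_pos: [0.5606, 0.0147, 0.0647]
orientation: [2.43, 1.843, -0.174]
contact_force: [2.0, -0.7, -3.8]
grip_width: 0.0349
```

```bash
python3 obs.py
```

```text
{'clock': 8.1, 'tcp_pos': [0.5606, 0.0147, 0.0647], 'orientation': [2.43, 1.8427, -0.174], 'grip_width': 0.0349}
contact_force ex 2.08 dy -0.14 z -3.76
moment ex 0.20 dy -0.28 z -0.01
tilt about holder x -0.143, y -0.001
```

Request:
arm_command:
  increments:
    - [[0,0,0.0002],[0.034,-0.0095,0],30]
    - [[0,0,0.0005],[0.067,-0.019,0],30]
    - [[0,0,0.0007],[0.101,-0.0285,0],30]
    - [[0,0,0.001],[0.135,-0.038,0],30]
    - [[0,0,0.0012],[0.168,-0.0475,0],30]
    - [[0,0,0.0015],[0.202,-0.057,0],30]
    - [[0,0,0.0017],[0.236,-0.0665,0],30]
    - [[0,0,0.002],[0.27,-0.076,0],30]
    - [[0,0,0.002],[0.27,-0.076,0],30]

```text
clock: 9.0
tcp_pos: [0.56, 0.0127, 0.0671]
orientation: [-2.437, -1.838, -0.171]
contact_force: [0.6, -1.7, -4.2]
grip_width: 0.0347
```

```bash
python3 obs.py
```

```text
{'clock': 9.0, 'tcp_pos': [0.56, 0.0127, 0.0671], 'orientation': [-2.4371, -1.8377, -0.1706], 'grip_width': 0.0347}
contact_force ex 1.05 dy -1.44 z -4.24
moment ex -0.33 dy -0.25 z -0.01
tilt about holder x 0.139, y -0.000
```

Request:
arm_command:
  increments:
    - [[0,0,0.0002],[-0.034,0.0095,0],30]
    - [[0,0,0.0005],[-0.067,0.019,0],30]
    - [[0,0,0.0007],[-0.101,0.0285,0],30]
    - [[0,0,0.001],[-0.135,0.038,0],30]
    - [[0,0,0.0012],[-0.168,0.0475,0],30]
    - [[0,0,0.0015],[-0.202,0.057,0],30]
    - [[0,0,0.0017],[-0.236,0.0665,0],30]
    - [[0,0,0.002],[-0.27,0.076,0],30]
    - [[0,0,0.002],[-0.27,0.076,0],30]

```text
clock: 9.9
tcp_pos: [0.5608, 0.0151, 0.0693]
orientation: [2.43, 1.843, -0.173]
contact_force: [-0.0, 0.5, -1.9]
grip_width: 0.0355
```

```bash
python3 obs.py
```

```text
{'clock': 9.9, 'tcp_pos': [0.5608, 0.0151, 0.0693], 'orientation': [2.4299, 1.8431, -0.1728], 'grip_width': 0.0355}
contact_force ex -0.16 dy 0.51 z -1.94
moment ex 0.25 dy -0.13 z 0.07
tilt about holder x -0.142, y -0.001
```

Request:
arm_command:
  increments:
    - [[0,0,0.0002],[0.034,-0.0095,0],30]
    - [[0,0,0.0005],[0.067,-0.019,0],30]
    - [[0,0,0.0007],[0.101,-0.0285,0],30]
    - [[0,0,0.001],[0.135,-0.038,0],30]
    - [[0,0,0.0012],[0.168,-0.0475,0],30]
    - [[0,0,0.0015],[0.202,-0.057,0],30]
    - [[0,0,0.0017],[0.236,-0.0665,0],30]
    - [[0,0,0.002],[0.27,-0.076,0],30]
    - [[0,0,0.002],[0.27,-0.076,0],30]

```text
clock: 10.8
tcp_pos: [0.56, 0.0116, 0.072]
orientation: [-2.438, -1.837, -0.17]
contact_force: [-3.8, -3.7, 6.2]
grip_width: 0.0348
```

```bash
python3 obs.py
```

```text
{'clock': 10.8, 'tcp_pos': [0.56, 0.0116, 0.072], 'orientation': [-2.4383, -1.8374, -0.1703], 'grip_width': 0.0348}
contact_force ex -2.67 dy -4.60 z 6.25
moment ex -1.46 dy 0.61 z 0.11
tilt about holder x 0.139, y -0.001
```

There's some wedging on this last swing (moment −1.46 N·m), since the blades are nearly out. I'll bring it back upright and check.

Request:
arm_command:
  increments:
    - [[0,0,0.0003],[-0.034,0.0095,0],30]
    - [[0,0,0.0006],[-0.067,0.019,0],30]
    - [[0,0,0.0009],[-0.101,0.0285,0],30]
    - [[0,0,0.0012],[-0.135,0.038,0],30]
    - [[0,0,0.0012],[-0.135,0.038,0],30]

```text
clock: 11.3
tcp_pos: [0.5612, 0.016, 0.0727]
orientation: [2.502, 1.898, -0.0]
contact_force: [-0.1, 0.7, -1.8]
grip_width: 0.0351
```

```bash
python3 obs.py
```

```text
{'clock': 11.3, 'tcp_pos': [0.5612, 0.016, 0.0727], 'orientation': [2.5015, 1.8978, -0.0001], 'grip_width': 0.0351}
contact_force ex -0.24 dy 0.64 z -1.85
moment ex 0.14 dy -0.05 z -0.03
tilt about holder x -0.001, y -0.001
```

Upright, with only about the relay's weight on the tool, so the contacts are free. Now a slow straight lift.

Request:
arm_command:
  increments:
    - [[0,0,0.001],[0,0,0],30]
    - [[0,0,0.002],[0,0,0],30]
    - [[0,0,0.003],[0,0,0],30]
    - [[0,0,0.005],[0,0,0],30]
    - [[0,0,0.008],[0,0,0],30]
    - [[0,0,0.012],[0,0,0],30]
    - [[0,0,0.015],[0,0,0],30]
    - [[0,0,0.015],[0,0,0],30]
    - [[0,0,0.015],[0,0,0],30]
    - [[0,0,0.015],[0,0,0],30]

```text
clock: 12.3
tcp_pos: [0.5604, 0.0139, 0.0875]
orientation: [2.505, 1.895, -0.001]
contact_force: [1.4, -0.4, -1.7]
grip_width: 0.0347
```

```bash
python3 obs.py; python3 - <<'E'
from h import *
F=np.mean([r.grab_frame("scene").astype(float) for _ in range(8)],0)
A=np.clip(255*(F/140).clip(0,1)**.5,0,255)[175:250,235:330]
cv2.imwrite("pics/f.png",cv2.resize(A.astype(np.uint8),None,fx=8,fy=8,interpolation=cv2.INTER_CUBIC))
D=np.abs(F-cv2.imread("pics/scene0.png")).max(2)
# bright/holder-feature shift check against start: jaws, feet and timer areas
G=[cv2.cvtColor(x.astype(np.float32),cv2.COLOR_BGR2GRAY) for x in(cv2.imread("pics/scene0.png"),F)]
for n,s in(("front edge/feet",np.s_[225:262,240:322]),("timer",np.s_[206:232,284:302])):
    print(n,cv2.phaseCorrelate(G[0][s].copy(),G[1][s].copy()))
E
```

```text
{'clock': 12.3, 'tcp_pos': [0.5604, 0.0139, 0.0875], 'orientation': [2.5051, 1.8947, -0.0012], 'grip_width': 0.0347}
contact_force ex 1.46 dy 0.03 z -1.71
moment ex 0.01 dy -0.02 z -0.01
tilt about holder x -0.001, y -0.000
front edge/feet ((-0.035596945864611484, -0.11511703948880836), 0.9668218171596528)
timer ((-0.13332889879023568, 0.38275178851165137), 0.8778201101248156)
```

View pics/f.png

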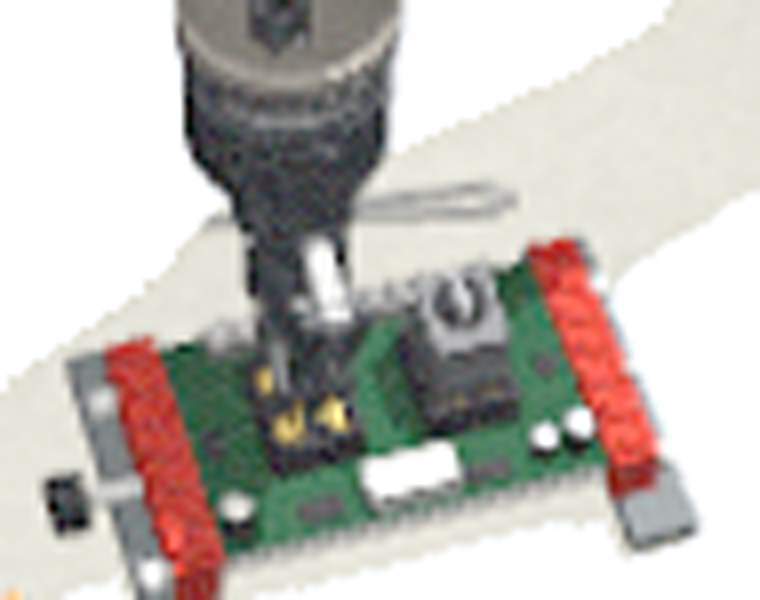

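The last picture shows the brass blades clear above socket_b at about (290,420) and (335,412). The timer is seated at (460,320), and the holder hasn't shifted by more than about 0.1 px. Handing in.

```bash
python3 -c "
from bench import r
print(r.hand_in())"
```

```text
the job is handed in; nothing more can be done
None
```

I pulled the tall relay out of socket_b (the knob side) and handed the job in. The gripper is holding it upright, with the blade tips about 13 mm above the socket. I gripped it by its end faces, rocked it about ±8° in five swings of about 2 mm lift each, brought it upright and lifted it straight. No verdict is reported, so this rests on my own last checks.

**Last checks:**
- **Grip and relay:** the grip width was 34.7 mm and the tool tilt under 0.002 rad. The vertical force was about −1.7 N, roughly the relay's weight. The last picture shows the brass blades out of the socket.
- **Holder and timer:** image comparison with the first picture showed the holder shifted by about 0.1 px and the timer by about 0.4 px. The timer is still plugged in. The run took about 13 s of the 40 s.

**What failed or disagreed:**
- **First grip:** it closed on air just above the relay. In the pictures the fingertips stood roughly 35–45 mm higher, and about 8 mm nearer the timer, than the reported TCP implied. I never found the cause. I went about 40 mm lower and 8 mm along the holder's +x, watching the force.
- **Last swing:** it wedged briefly (1.5 N·m, about 6 N), and this eased as soon as I brought the relay back upright.
- **Not checked:** I did not check the relay's distance from the socket's axis on its own, or whether the other things on the bench had moved.

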